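Switch on the kitchen scale and zero it

TASK

Make the counter scale ready for weighing into the steel bowl that stands on it, using only light fingertip touches and picking nothing up: push the black power switch all the way along to its green end, then press the green key gently all the way down and keep it down for a good second before letting it come up. Do not press the green key before the scale is on, never press the red, yellow or blue key, and leave the bowl, jar and cup where they are; finish with the hand clear of everything.

Things in the scene. Friction and masses are not known exactly. Their poses are not given: they have to be found in the camera images.
- scale: Bench scale, fixed. White console, 210 mm deep, 320 wide, top 50 mm above the counter; behind it (+x) a steel platform 230 by 270 mm, top at 62 mm. Origin on the counter under the console, z up, y along the row of keys. Four keys in a row along y, 70 mm apart, 30 mm to +x of the origin, in any order; the power switch lies in front, 55 mm to -x of the origin.
- switch_base: Aluminium track of the power slide switch on the console: 36 mm wide (x), 90 mm long (y), 12 mm high, origin at the centre of its underside, which lies on the console top. Axes as the scale's. Its green-painted end (on) is at +y, its red-painted end (off) at -y.
- switch_knob (a point): Centre of the black knob of the power switch, a block 26 mm wide across the track, 18 mm along it and 24 mm high; its foot is at the track's top. It is pushed along the track; about 2 N moves it and it stays where it is left.
- switch (a joint): How far the power switch has been slid, in m: 0 = off (red end), 0.040 = fully on (green end, a stop). It moves along +y of its track.
- key_green (a joint): How far the green key is pressed, in m: 0 = up, 0.007 = fully down. It moves straight down against a spring (about 1.5 N to start, 5 N fully down, then a hard stop) and springs back when let go.
- key_green_top (a point): Centre of the top face of the green key. Green round push key on the scale's console: cap 28 mm across, standing 11 mm above its black housing (44 mm across, 12 mm high).
- key_green_base: Black housing of the green key; origin at the centre of its underside on the console's top.
- key_red (a joint): How far the red key is pressed, in m: 0 = up, 0.007 = fully down (same spring as the green key).
- key_red_top (a point): Centre of the top face of the red key. Red round push key on the scale's console: cap 28 mm across, standing 11 mm above its black housing (44 mm across, 12 mm high).
- key_yellow (a joint): How far the yellow key is pressed, in m: 0 = up, 0.007 = fully down (same spring as the green key).
- key_yellow_top (a point): Centre of the top face of the yellow key. Yellow round push key on the scale's console: cap 28 mm across, standing 11 mm above its black housing (44 mm across, 12 mm high).
- key_blue (a joint): How far the blue key is pressed, in m: 0 = up, 0.007 = fully down (same spring as the green key).
- key_blue_top (a point): Centre of the top face of the blue key. Blue round push key on the scale's console: cap 28 mm across, standing 11 mm above its black housing (44 mm across, 12 mm high).
- bowl: Loose steel bowl, 170 mm across the rim, 50 mm high, standing on the weighing platform; origin at the centre of its underside.
- jar: Loose dark red sauce jar with a yellow cap, 76 mm across, 130 mm high, standing on the counter beside the console; origin at the centre of its underside.
- cup: Loose white cup, 80 mm across the rim, 90 mm high, standing on the counter beside the console; origin at the centre of its underside.
Things that resemble listed ones, but are neither listed nor needed, are in the scene too. What is shaped like the jar but purple is not meant. Several things have the shape of the bowl; the one meant has the colours described above.

How it is judged:
On the way, in this order (a step that is already met when the one before it is completed fails the run):
1. the power switch is pushed fully on (at least 36 of 40 mm) (value of joint switch above 0.036 m), for 0.1 s.
2. the green key is held down (at least 5 of 7 mm) for 0.8 s (value of joint key_green above 0.005 m), for 0.8 s.
At the end, for the whole second after the job is handed in: The power switch is fully on (at least 36 of 40 mm), all four keys are up again (within 1 mm), and bowl, jar and cup rest within 15 mm of where they stood (value of joint switch above 0.036 m and value of joint each of key_green, key_red, key_yellow, key_blue below 0.001 m and not (distance of any of bowl, jar, cup from where it was at the start of the episode above 0.015 m) and linear speed of each of bowl, jar, cup below 0.02 m/s); the robot touches nothing.
It fails at once if the green key is pressed (over 2 mm) while the power switch is not on (under 34 mm) (value of joint key_green above 0.002 m and value of joint switch below 0.034 m).
It fails at once if the red, yellow or blue key is pressed (over 2 mm) (value of joint any of key_red, key_yellow, key_blue above 0.002 m).
It fails at once if the bowl, jar or cup is moved over 15 mm (distance of any of bowl, jar, cup from where it was at the start of the episode above 0.015 m).
It fails at once if the green key, the switch or the console is pushed roughly (over 30 N) (contact force between any of the arm, the fingers and key_green_base above 30 N or contact force between any of the arm, the fingers and switch_base above 30 N or contact force between any of the arm, the fingers and scale above 30 N).
It also fails if it takes over 48 s, if anything falls off the work surface, if the arm or the gripper's body presses on something with over 40 N, if the wrist force passes 120 N, or if a joint passes its speed limit or range.

ROBOT

A 7-joint arm with a two-finger parallel gripper is mounted at the origin on the work surface. World frame = base frame: x ahead of the robot, y to its left, z up, the work surface at z = 0. Lengths are in m, angles in rad, forces in N, time in s.
With the tool pointing down it reaches from about 0.35 to 0.9 m from the base axis. Payload 8.1 kg.
Tool frame: the origin (TCP) lies midway between the tips of the shut fingers; the grasp point (between the pads) lies arm.hold_point_z behind it (arm.hold_point_z is the distance from the TCP to the grasp point, in m); z points along the fingers, x is the direction in which the jaws open and shut, and the axes are right-handed (so a half turn about z gives the same grasp; the last joint's range is limited). The gripper opens to 92 mm and grips with 3 to 60 N. Pads are 19 mm wide; open, the fingers measure 130 mm over their backs; the gripper's body (75 mm by 190 mm) begins 47 mm behind the grasp point.
Start: joints at [-1.32, 0.434, 0.025, 1.573, -0.012, 1.134, -0.075], TCP at [0.217, 0.586, 0.227] pointing down, gripper open.
Joint ranges: [-2.62, 2.62], [-0.44, 2.09], [-1.27, 1.32], [0.08, 2.57], [-1.32, 4.46], [0.12, 2], [-2.74, 2.74]. Speed limits (rad/s): [2.22, 2.22, 3.01, 3.01, 3.14, 3.14, 3.14].

INTERFACE

Orientations are given as a rotation vector (axis times angle).
In Python, from cell import arm gives the robot as it stands.
- The arm moves only by the shell command python3 -m pendant 'ROWS' [FORCE]. ROWS is JSON, a list of rows, each an object with "dp": the shift along the tool's x, y, z in m, a list of three; "rotation": the turn, a rotation vector about the tool's x, y, z in rad, a list of three; "fingers": the closure, from -1 (fully open) to 1 (shut). In form: [{"dp": [x, y, z], "rotation": [rx, ry, rz], "fingers": fingers}, ...]. A call has 1 to 20 rows; each row is the pose to reach, as a shift and turn from the pose measured when the call began, along the tool's axes at that moment; what a row does not reach only later rows make up. A row lasts 1/8 s, in which the tool goes at most 62.5 mm and 10.7 degrees, less where a joint would pass 70% of its speed; a pose out of reach is approached as far as the arm can. A call with a gripper value outside its range is refused whole. The fingers move at their own pace and stop on an object; FORCE is the grip in N (left out, the last holds). Time passes only in rows, so rows that repeat a pose let the fingers close. It gives the time, the measured TCP pose, the force and the opening at its end, in the units of the state.
- arm.observe(): the state, without advancing time (a new reading comes with each control period).
- arm.get_image(name): name is "scene" or "top" or "wrist"; returns the picture (384x512x3 uint8, blue, green, red); there is no depth.
- arm.camera_params(name): a dict with "camera_matrix" (3x3 intrinsics, pixels), "k1" (the pictures are not rectified: a ray, as slopes to the right and down, at radius r is drawn at 1 + k1 r^2 times it, then the intrinsics apply), "rvec" (rotation vector, rad) and "tvec" (3), from world to camera coordinates, as OpenCV has them. Camera axes: x right, y down, z forward; pixel columns grow to the right and rows downward; lengths in m; the calibration is good to about 2 mm. A picture is of the moment at which its call begins: read the wrist's pose just before it. camera_params takes no time and is no camera call; for the wrist camera it gives the pose at the moment of the call.
- arm.sign_off(): hands the job in, once; it reports no verdict.
The state is a dict: "clock": time; "joints": joint angles; "dq": joint speeds; "joint_efforts": joint torques, N m; "position": TCP position; "ee_rot": TCP orientation; "force": force on the tool from outside, world axes, zero at the start; "ft_torque": the same for the moment, N m; "width": opening from 0.0 (shut) to 1.0 (fully open).
Only numpy, scipy, OpenCV 4.12 (cv2) and the standard library are available. Lean on these libraries where they do the work, as an engineer would, in place of code of your own. Each camera call takes 0.05 s, during which the arm holds its last target.

## Working session

There is one attempt and no reset: what is moved stays moved. The work goes in short steps, Python scripts to look and compute and a shell command to move; the robot and the scene stay as the last step left them, time stands still between calls to the robot, and variables do not carry over. Pictures are saved under pics/ and viewed, and the job is handed in when it is done.

```bash
ls; mkdir -p pics
python3 - <<'E'
from cell import arm
import cv2
print(arm.observe())
for n in("scene","top"):
    cv2.imwrite(f"pics/{n}0.png",arm.get_image(n)); print(n,arm.camera_params(n))
E
```

```text
pics
{'clock': 0.0, 'joints': array([-1.3195946 ,  0.43525302,  0.02497101,  1.57409938, -0.01157824,
        1.13399728, -0.07510053]), 'dq': array([ 0.00140869,  0.00054942,  0.00126967, -0.00087989, -0.00128005,
       -0.00035022,  0.00198257]), 'joint_efforts': array([-1.88334139e-03, -6.67834640e+01,  9.84830260e-01, -3.14460468e+01,
       -6.03516586e-02,  4.27504582e-02,  1.86285561e-04]), 'position': array([0.21642319, 0.58578397, 0.22592542]), 'ee_rot': array([ 2.57689086e+00,  1.79516620e+00, -1.91807166e-03]), 'force': array([0.10230535, 0.05351889, 0.04760011]), 'ft_torque': array([-0.05670164, -0.05782233, -0.02330211]), 'width': 1.001653425831027}
scene {'camera_matrix': array([[368.7489462 ,   0.        , 254.99310315],
       [  0.        , 368.7489462 , 197.9109561 ],
       [  0.        ,   0.        ,   1.        ]]), 'k1': -0.05735996827385398, 'rvec': array([ 2.29404355,  0.92743594, -0.32535978]), 'tvec': array([-0.52128625, -0.26235793,  1.25543101])}
top {'camera_matrix': array([[492.5195319 ,   0.        , 250.97308473],
       [  0.        , 492.5195319 , 193.9312814 ],
       [  0.        ,   0.        ,   1.        ]]), 'k1': -0.19776387556651942, 'rvec': array([ 2.18875976, -2.17941246,  0.07370436]), 'tvec': array([0.05419142, 0.63159193, 1.30064029])}
```

View pics/scene0.png

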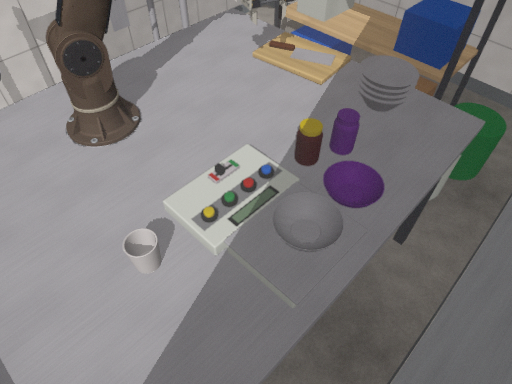

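View pics/top0.png

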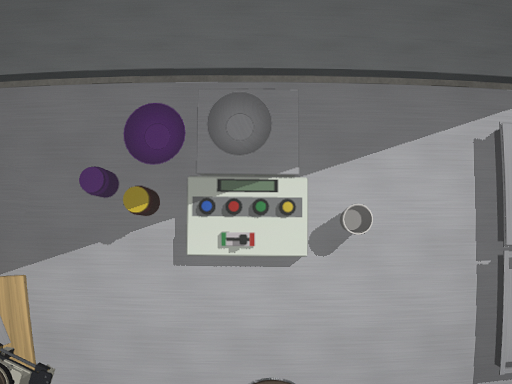

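Run:
```python
import cv2
a=cv2.imread("pics/top0.png")[130:330,90:350]
cv2.imwrite("pics/topc.png",cv2.resize(a,None,fx=3,fy=3,interpolation=cv2.INTER_CUBIC))
```

```text
(no output)
```

View pics/topc.png

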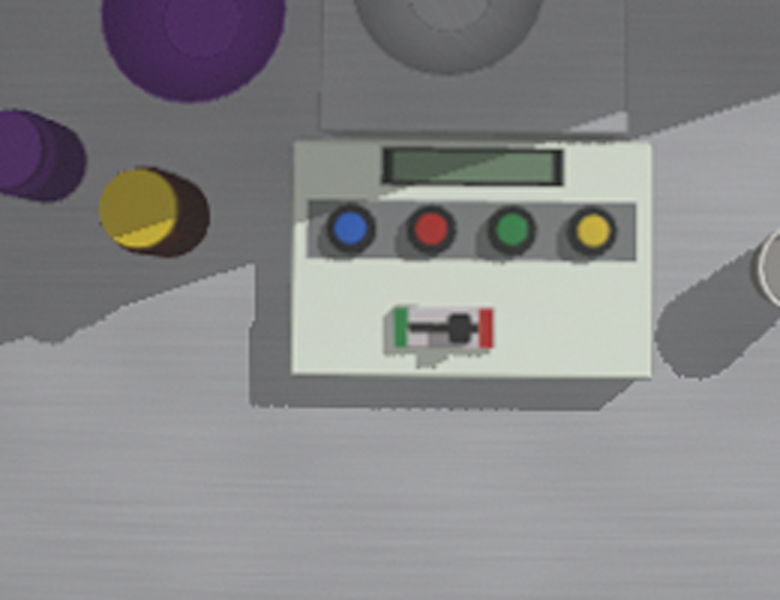

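The top view shows the keys from left to right in the crop: blue (351,228), red (432,229), green (512,229), yellow (593,230). The knob is at (459,328), with the green end on the left (401,327) and the red end on the right (486,328). There is only one green key. The grey bowl on the platform is the one meant, not the purple one. The red jar with the yellow cap is the listed jar.

```bash
cat > h.py <<'E'
import numpy as np,cv2
from cell import arm
def pix2w(name,uv,z,P=None):
    P=P or arm.camera_params(name);K=P["camera_matrix"]
    d=np.array([P["k1"],0,0,0,0.])
    n=cv2.undistortPoints(np.array([[uv]],float),K,d)[0,0]
    R=cv2.Rodrigues(P["rvec"])[0];c=-R.T@P["tvec"];r=R.T@np.array([*n,1])
    return c+r*(z-c[2])/r[2]
def w2pix(name,p,P=None):
    P=P or arm.camera_params(name)
    return cv2.projectPoints(np.array([p],float),P["rvec"],P["tvec"],P["camera_matrix"],np.array([P["k1"],0,0,0,0.]))[0][0,0]
def togo(t):
    s=arm.observe();R=cv2.Rodrigues(s["ee_rot"])[0]
    return R.T@(np.array(t)-s["position"])
E
python3 - <<'E'
from h import *
for n,u,v,z in[("blue",351,228,.073),("red",432,229,.073),("green",512,229,.073),("yellow",593,230,.073),("knob",459,328,.086),("gend",401,327,.062),("rend",486,328,.062),("jartop",139,208,.13),("c1",293,376,.05),("c2",652,377,.05),("c3",292,141,.05),("c4",651,142,.05)]:
    uv=(90+(u+.5)/3-.5,130+(v+.5)/3-.5)
    p=pix2w("top",uv,z);print(n,p.round(4),w2pix("scene",p).round(1))
R=cv2.Rodrigues(arm.observe()["ee_rot"])[0];print(R.round(3))
im=cv2.imread("pics/scene0.png")[140:260,155:315]
cv2.imwrite("pics/sc.png",cv2.resize(im,None,fx=5,fy=5,interpolation=cv2.INTER_CUBIC))
E
```

```text
blue [0.5969 0.1711 0.073 ] [265.2 167.7]
red [0.5964 0.1012 0.073 ] [247.3 181. ]
green [0.5967 0.0325 0.073 ] [228.7 195.1]
yellow [ 0.5961 -0.0373  0.073 ] [208.3 210.3]
knob [0.5118 0.0773 0.086 ] [218.9 166.4]
gend [0.5119 0.128  0.062 ] [232.7 163.2]
rend [0.5114 0.0545 0.062 ] [213.2 176.7]
jartop [0.6099 0.3433 0.13  ] [310.2 125.1]
c1 [0.468  0.2231 0.05  ] [245.5 143. ]
c2 [ 0.4687 -0.0907  0.05  ] [161.8 200.5]
c3 [0.6745 0.2263 0.05  ] [298.9 177.3]
c4 [ 0.6749 -0.0902  0.05  ] [214.5 246.9]
[[ 0.347  0.938 -0.   ]
 [ 0.938 -0.347 -0.001]
 [-0.001  0.    -1.   ]]
```

View pics/sc.png

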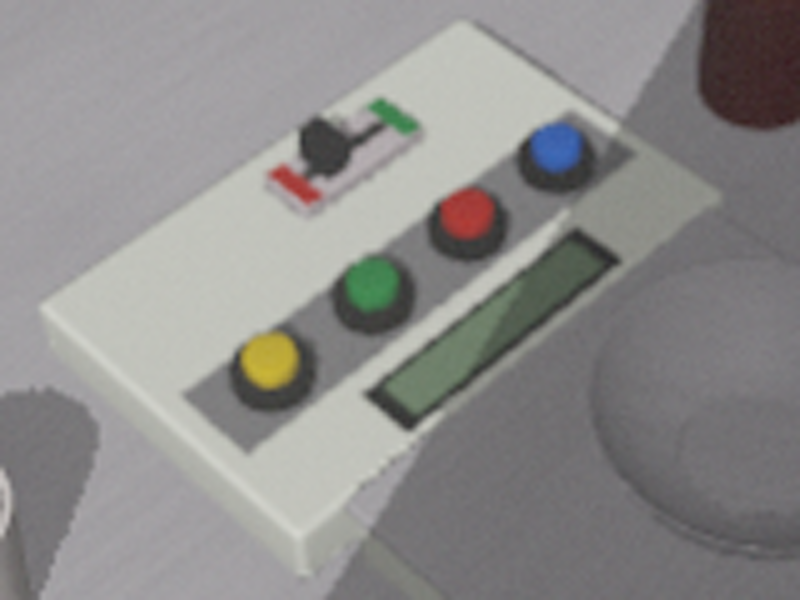

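Run:
```python
from h import *
print(arm.hold_point_z, togo([.512,.02,.2]).round(4))
```

```text
0.0188 [-0.4283  0.4733  0.0267]
```

```bash
python3 -m pendant '[{"dp":[-0.02,0.022,0],"rotation":[0,0,-0.02],"fingers":1},{"dp":[-0.05,0.055,0],"rotation":[0,0,-0.05],"fingers":1},{"dp":[-0.085,0.094,0.002],"rotation":[0,0,-0.08],"fingers":1},{"dp":[-0.12,0.133,0.004],"rotation":[0,0,-0.11],"fingers":1},{"dp":[-0.155,0.171,0.006],"rotation":[0,0,-0.14],"fingers":1},{"dp":[-0.19,0.21,0.008],"rotation":[0,0,-0.17],"fingers":1},{"dp":[-0.225,0.249,0.01],"rotation":[0,0,-0.2],"fingers":1},{"dp":[-0.26,0.287,0.013],"rotation":[0,0,-0.23],"fingers":1},{"dp":[-0.295,0.326,0.016],"rotation":[0,0,-0.26],"fingers":1},{"dp":[-0.33,0.365,0.019],"rotation":[0,0,-0.29],"fingers":1},{"dp":[-0.365,0.403,0.022],"rotation":[0,0,-0.32],"fingers":1},{"dp":[-0.395,0.437,0.024],"rotation":[0,0,-0.34],"fingers":1},{"dp":[-0.415,0.459,0.026],"rotation":[0,0,-0.355],"fingers":1},{"dp":[-0.425,0.47,0.027],"rotation":[0,0,-0.355],"fingers":1},{"dp":[-0.428,0.473,0.027],"rotation":[0,0,-0.355],"fingers":1},{"dp":[-0.428,0.473,0.027],"rotation":[0,0,-0.355],"fingers":1}]' 10
python3 - <<'E'
from h import *
s=arm.observe();print(s["clock"],s["force"],s["joints"].round(2)); P=arm.camera_params("wrist")
im=arm.get_image("wrist");cv2.imwrite("pics/w1.png",im)
for p in([.512,.0773,.086],[.5967,.0325,.073],[.512,.0913,.062],s["position"]):print(w2pix("wrist",p,P))
print(togo([.512,.02,.1]))
E
```

```text
clock: 2.1
position: [0.5115, 0.0214, 0.1996]
ee_rot: [2.219, 2.224, -0.002]
force: [-0.2, 0.3, 0.2]
width: 0.008
2.1 [-0.15999714  0.29412298  0.19348236] [-0.36  0.28  0.27  1.9  -0.09  0.98  1.52]
[317.49328169 189.23780539]
[270.10292352 259.46724995]
[326.50281479 182.83070455]
[259.4153268  241.83201769]
[-0.0016673   0.00064214  0.09966399]
```

View pics/w1.png

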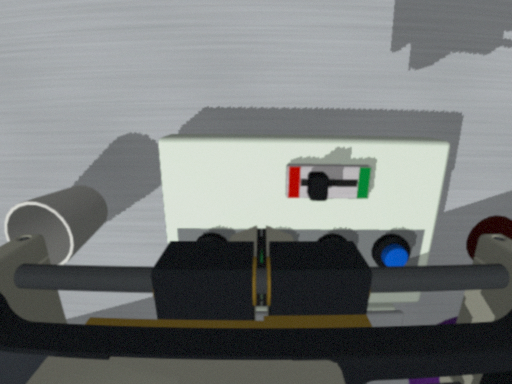

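Wrist view: the knob is at (318,187), the red end at (294,181) and the green end at (364,182). This agrees with the top-camera fix to within 2 px. The closed fingertips, at (262,240), look narrow. I'll descend beside the knob and check.

```bash
python3 -m pendant '[{"dp":[-0.005,0,0.02],"rotation":[0,0,0],"fingers":1},{"dp":[-0.01,0,0.05],"rotation":[0,0,0],"fingers":1},{"dp":[-0.015,0,0.08],"rotation":[0,0,0],"fingers":1},{"dp":[-0.015,0,0.095],"rotation":[0,0,0],"fingers":1},{"dp":[-0.015,0,0.1],"rotation":[0,0,0],"fingers":1},{"dp":[-0.015,0,0.1],"rotation":[0,0,0],"fingers":1}]'
python3 - <<'E'
from h import *
im=arm.get_image("scene");cv2.imwrite("pics/s2.png",cv2.resize(im[110:250,140:320],None,fx=4,fy=4,interpolation=cv2.INTER_CUBIC))
P=arm.camera_params("wrist");s=arm.observe();print(s["position"],w2pix("wrist",s["position"],P))
im=arm.get_image("wrist");cv2.imwrite("pics/w2.png",im)
E
```

```text
clock: 2.9
position: [0.5117, 0.0072, 0.1001]
ee_rot: [2.218, 2.225, -0.001]
force: [-1.2, 0.7, 0.5]
width: 0.009
[0.51193659 0.00705255 0.10040823] [259.39746273 241.85420444]
```

View pics/s2.png

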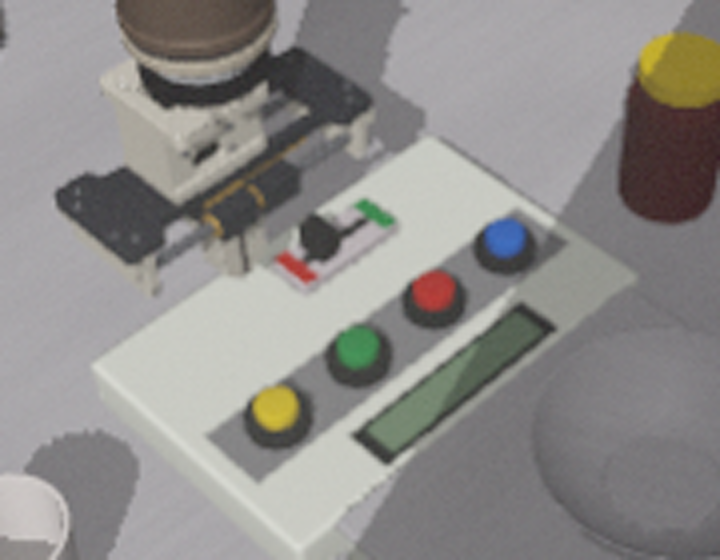

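View pics/w2.png

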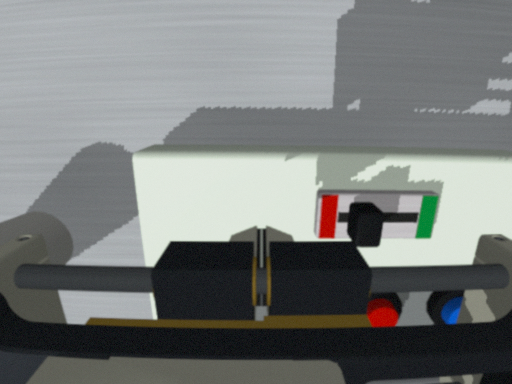

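The scene crop shows the shut fingers at (240,255), just on the -y side of the track, with the knob at (318,237) still near red and all keys clear. Next I descend to z≈0.071, above the track and below the knob's top, then approach.

```bash
python3 -m pendant '[{"dp":[0,0,0.01],"rotation":[0,0,0],"fingers":1},{"dp":[0,0,0.02],"rotation":[0,0,0],"fingers":1},{"dp":[0,0,0.028],"rotation":[0,0,0],"fingers":1},{"dp":[0,0,0.028],"rotation":[0,0,0],"fingers":1},{"dp":[0.01,0,0.028],"rotation":[0,0,0],"fingers":1},{"dp":[0.02,0,0.028],"rotation":[0,0,0],"fingers":1},{"dp":[0.026,0,0.028],"rotation":[0,0,0],"fingers":1},{"dp":[0.03,0,0.028],"rotation":[0,0,0],"fingers":1},{"dp":[0.03,0,0.028],"rotation":[0,0,0],"fingers":1}]'
python3 - <<'E'
from h import *
im=arm.get_image("scene");cv2.imwrite("pics/s3.png",cv2.resize(im[130:210,160:280],None,fx=6,fy=6,interpolation=cv2.INTER_CUBIC))
im=arm.get_image("wrist");cv2.imwrite("pics/w3.png",im)
print(arm.observe()["force"])
E
```

```text
clock: 4.12
position: [0.512, 0.0373, 0.0726]
ee_rot: [2.217, 2.225, 0.0]
force: [0.2, -1.0, -1.2]
width: 0.003
[-0.10728684  0.63500455 -0.02482331]
```

View pics/s3.png

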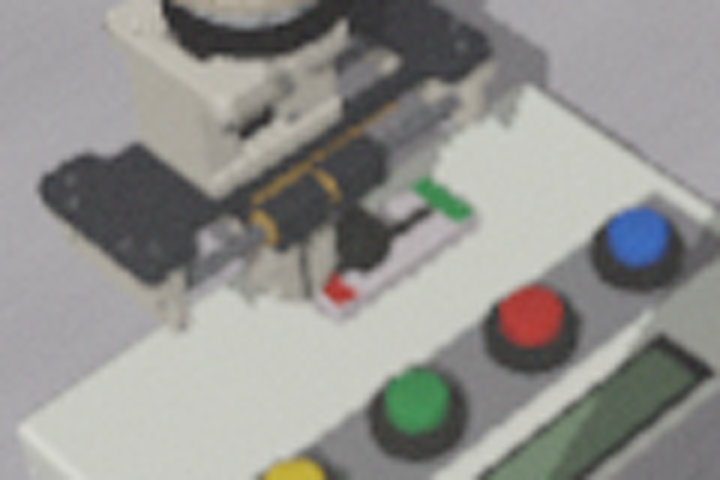

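View pics/w3.png

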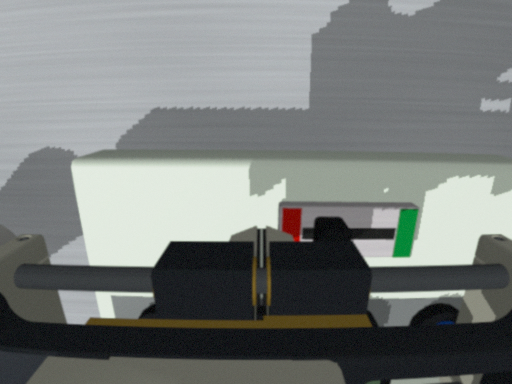

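The knob is just ahead of the finger (wrist image: knob at (333,230), fingertip edge at ~(293,238)). I'll push slowly, watching the force.

```bash
python3 -m pendant '[{"dp":[0.005,0,0],"rotation":[0,0,0],"fingers":1},{"dp":[0.01,0,0],"rotation":[0,0,0],"fingers":1},{"dp":[0.014,0,0],"rotation":[0,0,0],"fingers":1},{"dp":[0.018,0,0],"rotation":[0,0,0],"fingers":1},{"dp":[0.022,0,0],"rotation":[0,0,0],"fingers":1},{"dp":[0.026,0,0],"rotation":[0,0,0],"fingers":1},{"dp":[0.03,0,0],"rotation":[0,0,0],"fingers":1},{"dp":[0.034,0,0],"rotation":[0,0,0],"fingers":1},{"dp":[0.036,0,0],"rotation":[0,0,0],"fingers":1},{"dp":[0.036,0,0],"rotation":[0,0,0],"fingers":1}]'
python3 - <<'E'
from h import *
im=arm.get_image("scene");cv2.imwrite("pics/s4.png",cv2.resize(im[130:210,160:280],None,fx=6,fy=6,interpolation=cv2.INTER_CUBIC))
im=arm.get_image("wrist");cv2.imwrite("pics/w4.png",im)
print(arm.observe()["force"])
E
```

```text
clock: 5.48
position: [0.5118, 0.0731, 0.0725]
ee_rot: [2.217, 2.224, 0.0]
force: [0.5, -0.2, -0.0]
width: 0.005
[-0.36084164 -0.20690295  0.23578373]
```

View pics/s4.png

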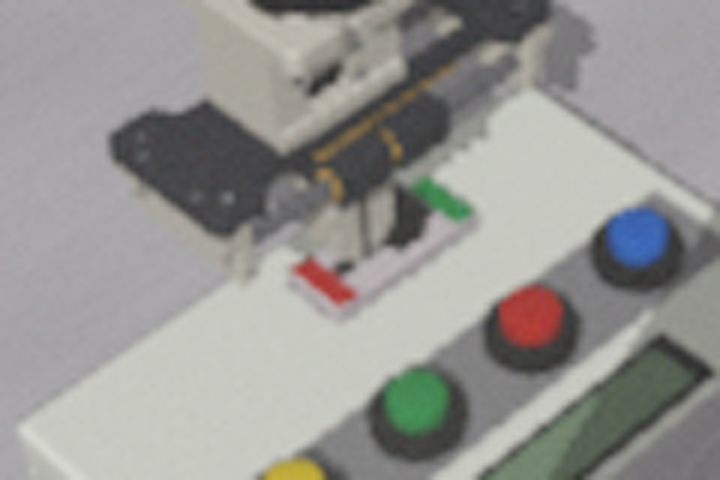

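View pics/w4.png

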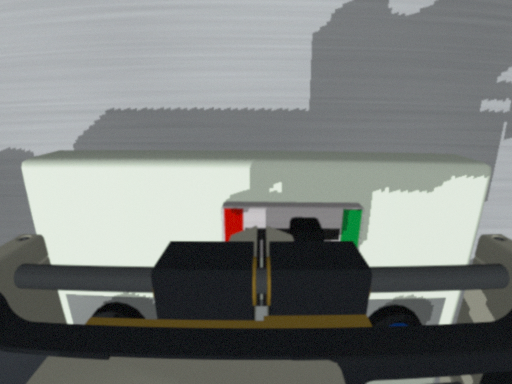

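The knob now rides ahead of the finger, just short of the green end (wrist image: knob at ~(306,230), green band at (351,225)). Continuing gently towards the stop.

```bash
python3 -m pendant '[{"dp":[0.002,0,0],"rotation":[0,0,0],"fingers":1},{"dp":[0.004,0,0],"rotation":[0,0,0],"fingers":1},{"dp":[0.006,0,0],"rotation":[0,0,0],"fingers":1},{"dp":[0.008,0,0],"rotation":[0,0,0],"fingers":1},{"dp":[0.008,0,0],"rotation":[0,0,0],"fingers":1}]';python3 -m pendant '[{"dp":[0.002,0,0],"rotation":[0,0,0],"fingers":1},{"dp":[0.003,0,0],"rotation":[0,0,0],"fingers":1},{"dp":[0.003,0,0],"rotation":[0,0,0],"fingers":1}]'
```

```text
clock: 6.2
position: [0.5117, 0.0814, 0.0725]
ee_rot: [2.217, 2.225, 0.001]
force: [-0.2, -0.4, 0.8]
width: 0.005
clock: 6.58
position: [0.5117, 0.0846, 0.0725]
ee_rot: [2.217, 2.225, 0.001]
force: [0.2, 0.1, 0.5]
width: 0.007
```

Run:
```python
from h import *
im=arm.get_image("scene");a=cv2.resize(im[140:200,190:270],None,fx=8,fy=8,interpolation=cv2.INTER_CUBIC)
cv2.imwrite("pics/s5.png",a)
P=arm.camera_params("wrist")
im=arm.get_image("wrist");cv2.imwrite("pics/w5.png",cv2.resize(im[180:260,180:380],None,fx=4,fy=4,interpolation=cv2.INTER_CUBIC))
s=arm.observe();print(s["force"],s["position"])
for y in(.046,.102,.111,.120,.136):print(y,[((w2pix("wrist",[.499,y,z],P)-[180,180])*4).round() for z in(.062,.086)])
```

```text
[ 0.04381764 -0.48576412 -0.01181622] [0.51168471 0.08455629 0.07251035]
0.046 [array([ 70., 141.]), array([ 33., 207.])]
0.102 [array([431., 143.]), array([446., 208.])]
0.111 [array([489., 143.]), array([513., 208.])]
0.12 [array([546., 143.]), array([579., 208.])]
0.136 [array([649., 143.]), array([695., 208.])]
```

View pics/s5.png

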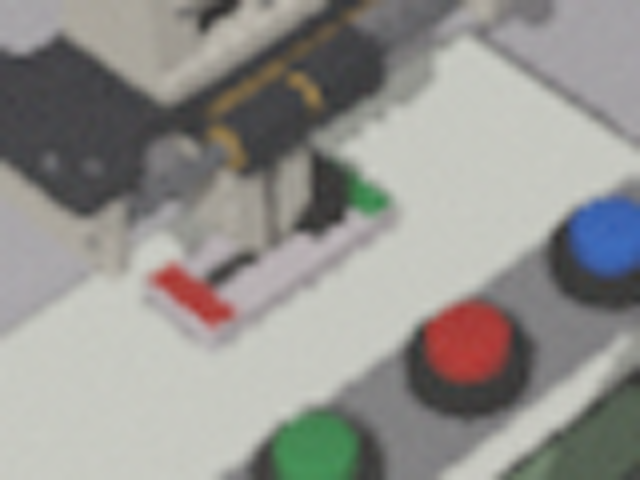

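View pics/w5.png

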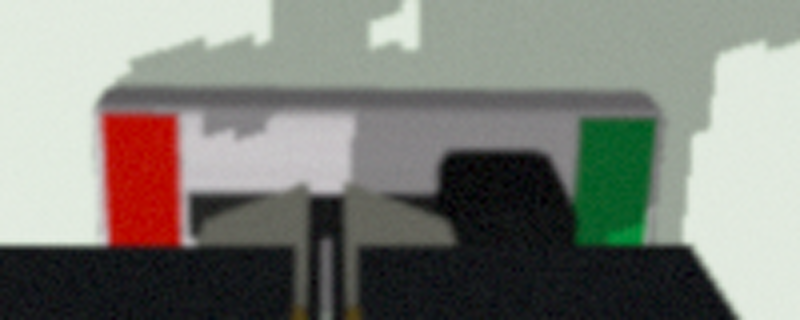

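In the wrist crop the knob (440–560) is nearly at the green band (580), its centre ≈0.112, within about a millimetre of the end. I'll keep pushing until the stop is felt.

```bash
python3 -m pendant '[{"dp":[0.001,0,0],"rotation":[0,0,0],"fingers":1},{"dp":[0.002,0,0],"rotation":[0,0,0],"fingers":1},{"dp":[0.002,0,0],"rotation":[0,0,0],"fingers":1}]';python3 -m pendant '[{"dp":[0.001,0,0],"rotation":[0,0,0],"fingers":1},{"dp":[0.001,0,0],"rotation":[0,0,0],"fingers":1}]'
```

```text
clock: 7.05
position: [0.5117, 0.0867, 0.0725]
ee_rot: [2.217, 2.225, 0.001]
force: [0.8, -1.3, -0.3]
width: 0.005
clock: 7.3
position: [0.5117, 0.087, 0.0725]
ee_rot: [2.217, 2.224, -0.0]
force: [0.6, -4.8, 0.6]
width: 0.006
```

```bash
python3 -m pendant '[{"dp":[0.001,0,0],"rotation":[0,0,0],"fingers":1},{"dp":[0.0015,0,0],"rotation":[0,0,0],"fingers":1},{"dp":[0.0015,0,0],"rotation":[0,0,0],"fingers":1}]'
```

```text
clock: 7.68
position: [0.5117, 0.0871, 0.0725]
ee_rot: [2.218, 2.222, -0.002]
force: [1.9, -8.2, 1.3]
width: 0.005
```

The stop is felt: -8 N with no further travel. Back off, lift, and go above the green key.

```bash
python3 -m pendant '[{"dp":[-0.006,0,0],"rotation":[0,0,0],"fingers":1},{"dp":[-0.014,0,0],"rotation":[0,0,0],"fingers":1},{"dp":[-0.018,0,-0.015],"rotation":[0,0,0],"fingers":1},{"dp":[-0.02,0,-0.033],"rotation":[0,0,0],"fingers":1},{"dp":[-0.03,0.02,-0.035],"rotation":[0,0,0],"fingers":1},{"dp":[-0.04,0.045,-0.035],"rotation":[0,0,0],"fingers":1},{"dp":[-0.05,0.07,-0.035],"rotation":[0,0,0],"fingers":1},{"dp":[-0.055,0.083,-0.035],"rotation":[0,0,0],"fingers":1},{"dp":[-0.055,0.085,-0.035],"rotation":[0,0,0],"fingers":1},{"dp":[-0.055,0.085,-0.035],"rotation":[0,0,0],"fingers":1}]'
python3 - <<'E'
from h import *
im=arm.get_image("scene");a=cv2.resize(im[130:230,180:280],None,fx=6,fy=6,interpolation=cv2.INTER_CUBIC)
cv2.imwrite("pics/s6.png",a)
im=arm.get_image("wrist");cv2.imwrite("pics/w6.png",im)
print(togo([.597,.0325,.076]),arm.observe()["force"])
E
```

```text
clock: 8.93
position: [0.596, 0.0329, 0.1077]
ee_rot: [2.218, 2.224, -0.002]
force: [-0.1, -0.3, -0.5]
width: 0.006
[-0.00038531  0.00110306  0.03166237] [-0.48616351  0.4454994  -0.58192572]
```

View pics/s6.png

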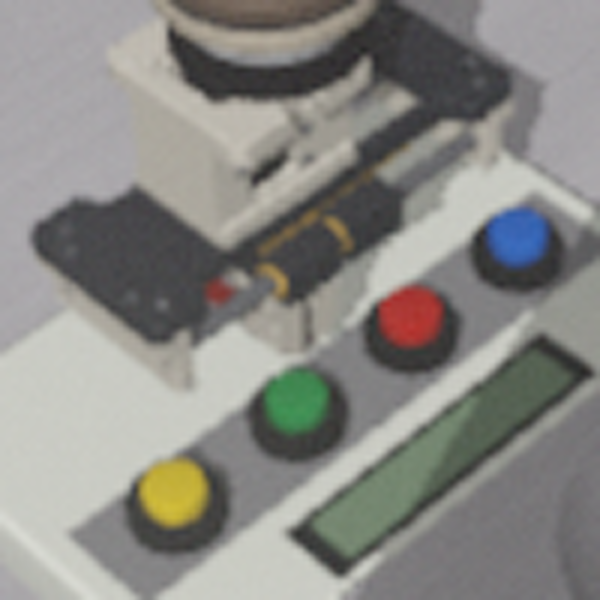

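View pics/w6.png

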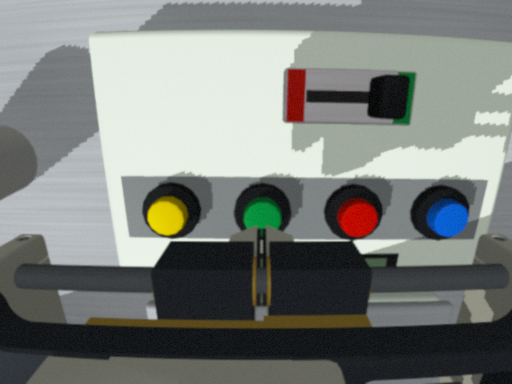

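The wrist view shows the knob at the green end (389,97) and the fingertip (262,240) in line with the green key (262,212). The keys to its left and right are yellow (168,215) and red (357,217). Descending to just above the cap, then pressing in small steps.

```bash
python3 -m pendant '[{"dp":[0,0.001,0.01],"rotation":[0,0,0],"fingers":1},{"dp":[0,0.001,0.02],"rotation":[0,0,0],"fingers":1},{"dp":[0,0.001,0.028],"rotation":[0,0,0],"fingers":1},{"dp":[0,0.001,0.031],"rotation":[0,0,0],"fingers":1},{"dp":[0,0.001,0.031],"rotation":[0,0,0],"fingers":1}]'; python3 -m pendant '[{"dp":[0,0,0.001],"rotation":[0,0,0],"fingers":1},{"dp":[0,0,0.002],"rotation":[0,0,0],"fingers":1},{"dp":[0,0,0.003],"rotation":[0,0,0],"fingers":1},{"dp":[0,0,0.004],"rotation":[0,0,0],"fingers":1},{"dp":[0,0,0.005],"rotation":[0,0,0],"fingers":1},{"dp":[0,0,0.005],"rotation":[0,0,0],"fingers":1}]'; python3 -m pendant '[{"dp":[0,0,0.001],"rotation":[0,0,0],"fingers":1},{"dp":[0,0,0.002],"rotation":[0,0,0],"fingers":1},{"dp":[0,0,0.003],"rotation":[0,0,0],"fingers":1},{"dp":[0,0,0.003],"rotation":[0,0,0],"fingers":1}]'
```

```text
clock: 9.65
position: [0.5968, 0.0328, 0.0764]
ee_rot: [2.218, 2.224, -0.003]
force: [0.4, 0.5, 0.7]
width: 0.002
clock: 10.4
position: [0.5969, 0.0328, 0.0714]
ee_rot: [2.218, 2.224, -0.003]
force: [-1.0, -0.1, 2.4]
width: 0.003
clock: 10.9
position: [0.5969, 0.0328, 0.0684]
ee_rot: [2.218, 2.224, -0.003]
force: [-0.2, -0.1, 3.8]
width: 0.005
```

```bash
python3 -m pendant '[{"dp":[0,0,0.001],"rotation":[0,0,0],"fingers":1},{"dp":[0,0,0.002],"rotation":[0,0,0],"fingers":1},{"dp":[0,0,0.002],"rotation":[0,0,0],"fingers":1}]'; python3 -m pendant '[{"dp":[0,0,0.001],"rotation":[0,0,0],"fingers":1},{"dp":[0,0,0.001],"rotation":[0,0,0],"fingers":1}]'
```

```text
clock: 11.28
position: [0.5969, 0.0328, 0.0664]
ee_rot: [2.218, 2.224, -0.003]
force: [-0.9, -0.1, 5.0]
width: 0.005
clock: 11.52
position: [0.597, 0.0328, 0.0662]
ee_rot: [2.218, 2.224, -0.002]
force: [-4.0, 0.5, 12.3]
width: 0.007
```

The stop is reached: 5 N rising to 12 N with no more travel. Holding for 1.5 s while backing off only a hair.

```bash
python3 -m pendant '[{"dp":[0,0,0],"rotation":[0,0,0],"fingers":1},{"dp":[0,0,0],"rotation":[0,0,0],"fingers":1},{"dp":[0,0,0],"rotation":[0,0,0],"fingers":1},{"dp":[0,0,0],"rotation":[0,0,0],"fingers":1},{"dp":[0,0,0],"rotation":[0,0,0],"fingers":1},{"dp":[0,0,0],"rotation":[0,0,0],"fingers":1},{"dp":[0,0,0],"rotation":[0,0,0],"fingers":1},{"dp":[0,0,0],"rotation":[0,0,0],"fingers":1},{"dp":[0,0,0],"rotation":[0,0,0],"fingers":1},{"dp":[0,0,0],"rotation":[0,0,0],"fingers":1},{"dp":[0,0,0],"rotation":[0,0,0],"fingers":1},{"dp":[0,0,0],"rotation":[0,0,0],"fingers":1}]'
python3 - <<'E'
from h import *
im=arm.get_image("scene");cv2.imwrite("pics/s7.png",cv2.resize(im[130:230,180:280],None,fx=6,fy=6,interpolation=cv2.INTER_CUBIC))
E
```

```text
clock: 13.02
position: [0.597, 0.0328, 0.0664]
ee_rot: [2.218, 2.224, -0.002]
force: [-2.1, 0.1, 6.8]
width: 0.005
```

View pics/s7.png

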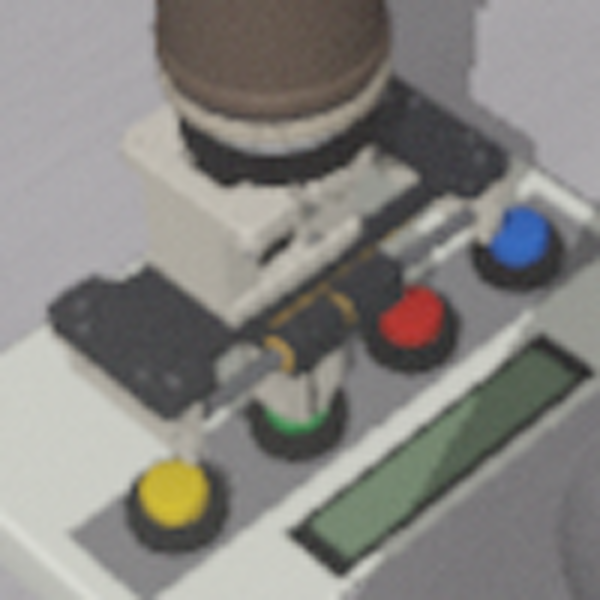

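The green cap at (297,415) is sunk under the fingertip, and the other keys are still up. Now I lift and go clear.

```bash
python3 -m pendant '[{"dp":[0,0,-0.003],"rotation":[0,0,0],"fingers":1},{"dp":[0,0,-0.008],"rotation":[0,0,0],"fingers":1},{"dp":[0,0,-0.02],"rotation":[0,0,0],"fingers":1},{"dp":[0,0,-0.05],"rotation":[0,0,0],"fingers":1},{"dp":[0,0,-0.09],"rotation":[0,0,0],"fingers":1},{"dp":[0,-0.03,-0.13],"rotation":[0,0,0],"fingers":1},{"dp":[0,-0.07,-0.16],"rotation":[0,0,0],"fingers":1},{"dp":[0,-0.11,-0.18],"rotation":[0,0,0],"fingers":1},{"dp":[0,-0.15,-0.18],"rotation":[0,0,0],"fingers":1},{"dp":[0,-0.16,-0.18],"rotation":[0,0,0],"fingers":1},{"dp":[0,-0.16,-0.18],"rotation":[0,0,0],"fingers":1}]'
python3 - <<'E'
from h import *
cv2.imwrite("pics/s8.png",arm.get_image("scene"));cv2.imwrite("pics/w8.png",arm.get_image("wrist"));print(arm.observe()["force"])
E
```

```text
clock: 14.45
position: [0.4371, 0.0328, 0.247]
ee_rot: [2.218, 2.224, -0.0]
force: [1.1, 0.9, -0.6]
width: -0.0
[-0.31858738  0.73901707  0.22647345]
```

View pics/s8.png

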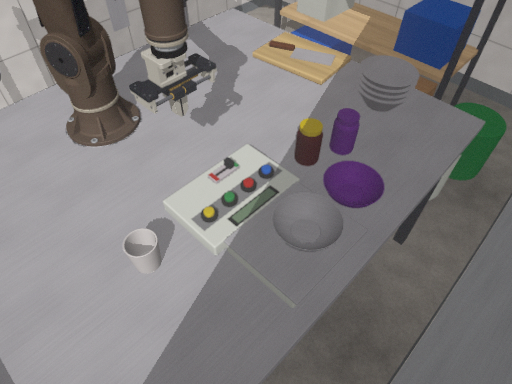

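View pics/w8.png

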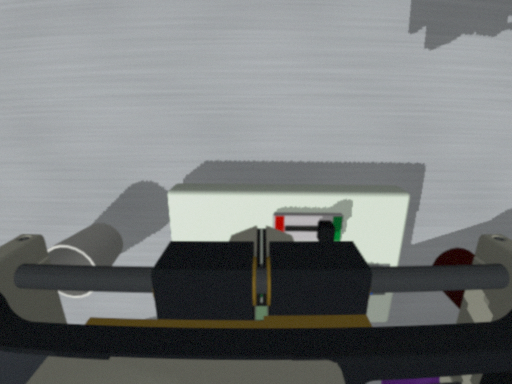

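The knob is at the green end (scene (230,163)) and all four keys are up. The bowl (308,221), jar (309,142) and cup (143,251) are where they were at the start, and the hand is clear.

```bash
python3 -c "
from cell import arm
arm.sign_off()"
```

```text
the job is handed in; nothing more can be done
```

The job is handed in. The power switch is pushed fully on, and the green key was pressed to its stop, held and released. No verdict came back.

- **Switch:** I pushed the knob with the shut fingertips until it stopped against about 8 N with no further travel. The last pictures show it at the green end.
- **Green key:** I pressed it about 7 mm, until the force rose from 5 N to 12 N with no more travel. I held it there for about 1.5 s and then let it up.
- **Final pictures:** All four keys look up. The bowl, jar and cup are where they were at the start, and the hand is clear at z = 0.25 m. I judged this by eye, because the joint values cannot be read directly.
- **Force and time:** The forces I read peaked at about 13 N. These were read only at the end of each move. The run took about 14.5 s.
- **Disagreements:** None mattered. The cameras agreed to about 1–2 pixels. The push force while the knob was sliding was too close to sensor noise to show the 2 N, so I relied on the stop and the pictures.

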